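# Pack up the rocking stirrer stand and hold the wedge tight

### The arm

A 6-joint arm with a two-finger parallel gripper is mounted at the origin on the work surface. World frame = base frame: x ahead of the robot, y to its left, z up, the work surface at z = 0. Lengths are in m, angles in rad, forces in N, time in s.
With the tool pointing down it reaches from about 0.35 to 0.975 m from the base axis. Payload 4.9 kg.
Tool frame: the origin (TCP) lies at the very end of the fingers, on their centre line; the grasp point (between the pads) lies 19 mm behind it; x points along the fingers, y is the direction in which the jaws open and shut, and the axes are right-handed (so a half turn about x gives the same grasp; the last joint's range is limited). The gripper opens to 85 mm and grips with 20 to 120 N. Pads are 22 mm wide; open, the fingers measure 114 mm over their backs; the gripper's body (76 mm by 85 mm) begins 54 mm behind the grasp point. The pads swing forward as they close: fully open they stand 13 mm farther back than shut.
Start: joints at [1.037, 0.053, 1.613, -0, 1.476, -0.119], TCP at [0.252, 0.572, 0.231] pointing down, gripper open.
Joint ranges: [-3.01, 3.01], [-1.01, 2.22], [0.06, 2.58], [-1.02, 4.17], [0.09, 2.62], [-3.14, 3.14]. Speed limits (rad/s): [2.57, 2.57, 3.14, 3.14, 3.14, 3.14].

### API

Orientations are given as a unit quaternion [w, x, y, z].
In Python, from plant import manip gives the robot as it stands.
- The arm moves only by the tool play_rows, never from a script. Its argument "plan" is a list of rows, each a list of 5 numbers: the shift along the tool's x, y, z in mm, then the turn about the tool's x in rad, then the closure, from -1 (fully open) to 1 (shut). A call has 1 to 8 rows; each row is the pose to reach, as a shift and turn from the pose commanded when the call began, along the tool's axes at that moment; what a row does not reach only later rows make up. A row lasts 1/8 s, in which the tool goes at most 62.5 mm and 10.7 degrees, less where a joint would pass 70% of its speed; a pose out of reach is approached as far as the arm can. A call with a gripper value outside its range is refused whole. The fingers move at their own pace and stop on an object; the grip force is fixed at half the most. Time passes only in rows, so rows that repeat a pose let the fingers close. It gives the time, the measured TCP pose, the force and the opening at its end, in the units of the state.
- manip.state(): the state, without advancing time (a new reading comes with each control period).
- manip.grab_frame(name): name is "scene" or "side" or "wrist"; returns a dict with "img" (400x640x3 uint8, red, green, blue), "range_z" (400x640 float32, m along the optical axis (not along the pixel's ray), 0 where there is no reading), "fx", "fy", "cx", "cy" (pixels), "origin" and "rotation" of the camera in the world. Camera axes: x right, y up, looking along -z (the intrinsics and any distortion apply to the point x, -y, -z); pixel columns grow to the right and rows downward; lengths in m; the calibration is good to about 2 mm. A picture is of the moment at which its call begins.
- manip.job_done(): hands the job in, once; it reports no verdict.
The state is a dict: "time": time; "joint_pos": joint angles; "joint_vel": joint speeds; "joint_efforts": joint torques, N m; "tool_pos": TCP position; "tool_rot": TCP orientation; "contact_force": force on the tool from outside, world axes, zero at the start; "ft_torque": the same for the moment, N m; "gripper_width": opening from 0.0 (shut) to 1.0 (fully open).
Only numpy, scipy, OpenCV 4.12 (cv2) and the standard library are available. Lean on these libraries where they do the work, as an engineer would, in place of code of your own. Each camera call takes 0.05 s, during which the arm holds its last target. There are 200 camera calls.

### The job

The overhead stirrer's stand has lost the levelling foot at one corner, so it rocks: slide flat horseshoe packers well in under the edge of its base plate there, square to it and one on top of another, until what is left of the gap will take the black wedge somewhere about the middle of its taper. Then slide the wedge in, tip first and square to the edge, on top of the packers and push it until you feel it bite between them and the plate. Finish still holding the wedge by its thick end, kept pushed in tight while the stirrer is run up (do not let go), and leave the bottles and other odds and ends on the bench where they stand.

Things in the scene. Friction and masses are not known exactly. Their poses are not given: they have to be found in the camera images.
- stirrer: overhead stirrer stand, 13 kg: blue base plate 260 (x) by 320 (y) by 12 mm carrying a steel pot (170 mm across, 180 high), rod and motor. Origin: centre of the plate's underside, 18 to 31 mm above the bench. Three feet, 32 mm across, at x, y = (100, 130), (-100, 130), (-100, -130) mm; the one at (100, -130) is missing: open underneath there. The pot stands 95 mm in from the -y edge
- gap_edge (a point): the place to pack: on the lower edge of the plate's -y side, at the corner without a foot (x = 95, y = -160 mm in the stirrer's frame). Its height above the bench is the gap's height. +y (the stirrer's axes) points level inwards under the plate, square to the edge; +x runs along the edge, the corner 35 mm along it
- rocker (a joint): how far the stand has rocked down on to its open corner, rad: 0 when it stands on its three feet, where its weight keeps it; about 15 N pressing down on that corner rocks it. Wedging under the corner does not lift it
- packer_a_mid (a point): loose flat horseshoe packer, plain aluminium, 44 mm wide (its x), 90 long (its y), 8 thick, 75 g, lying flat. A 12 mm wide, 48 mm long slot opens at its +y end, which is turned roughly to world +y; its -y end is solid for 42 mm. This point is its centre, 4 mm above its underside
- packer_b_mid (a point): loose flat horseshoe packer, plain aluminium, 44 mm wide (its x), 90 long (its y), 8 thick, 75 g, lying flat. A 12 mm wide, 48 mm long slot opens at its +y end, which is turned roughly to world +y; its -y end is solid for 42 mm. This point is its centre, 4 mm above its underside
- packer_c_mid (a point): loose flat horseshoe packer, plain aluminium, 44 mm wide (its x), 90 long (its y), 8 thick, 75 g, lying flat. A 12 mm wide, 48 mm long slot opens at its +y end, which is turned roughly to world +y; its -y end is solid for 42 mm. This point is its centre, 4 mm above its underside
- packer_a: the same packer; origin at the centre of its underside
- packer_b: the same packer; origin at the centre of its underside
- packer_c: the same packer; origin at the centre of its underside
- wedge_mid (a point): loose black plastic wedge, 120 mm long (its y), 40 wide (its x), 65 g, lying on its flat underside; its top slopes evenly from 22 mm high at the thick end (-y) to 3 mm at the tip (+y), which is turned roughly to world +y. This point: half-way along, 6.25 mm above the underside. Grip it across its width near the thick end
- wedge_tip (a point): middle of the wedge's tip edge, 60 mm along +y from the wedge's middle, 1.5 mm above its underside
- wedge: the same wedge; origin on its underside, half-way along. Its balance point is 75 mm from the tip, so until it bites its thick end can drop off the packers if let go
- bottle_a: bystander: white lotion bottle with cap, 54 mm across, 112 mm high, standing; origin at its foot
- bottle_b: bystander: the same kind of bottle
- bottle_c: bystander: the same kind of bottle without its cap, 98 mm high
- loose_cap: bystander: white bottle cap, 28 mm across, 18 mm high, among the packers; origin at its foot
- old_foot: bystander: the broken-off rubber foot, 32 mm across, 22 mm high; origin at its foot
- spatula: bystander: yellow spatula lying on the bench
- sample_jar: bystander: small brown glass jar, 52 mm across, 55 mm high; origin at its foot

How it is judged:
By the outcome, as a careful person would: the job done as asked, in the order asked, and still so for the second after the job is handed in, while the arm keeps its last pose, push and grip.
It also fails if it takes over 70 s, if anything falls off the work surface, if the arm or the gripper's body presses on something with over 40 N, if the wrist force passes 120 N, or if a joint passes its speed limit or range.

## Working session

There is one attempt and no reset: what is moved stays moved. The work goes in short steps, Python scripts to look and compute and a tool call to move; the robot and the scene stay as the last step left them, time stands still between calls to the robot, and variables do not carry over. Pictures are saved under pics/ and viewed, about 8 in all and at most 12, crops included, and the job is handed in when it is done.

Besides the shell and the picture viewer there is one more tool, called after "Call:" as name(argument=value, ...), one argument or row to a line, values as JSON. play_rows: Moves the arm, as the interface text tells. Its arguments: {"type":"object","properties":{"plan":{"type":"array"}},"required":["plan"]}

```bash
ls; mkdir -p pics; cat > h.py <<'E'
import numpy as np, cv2
from plant import manip
def grab(n,save=None):
    f=manip.grab_frame(n); np.savez('%s.npz'%(save or n),**f)
    if save: cv2.imwrite('pics/%s.png'%save,f['img'][:,:,::-1])
    return f
def load(n): return dict(np.load('%s.npz'%n))
def cloud(f):
    z=f['range_z'].astype(float); v,u=np.mgrid[:z.shape[0],:z.shape[1]]
    p=np.stack([(u-f['cx'])/f['fx']*z,-(v-f['cy'])/f['fy']*z,-z],-1)
    w=p@np.array(f['rotation']).T+f['origin']; w[z==0]=np.nan
    return w
E
python3 - <<'E'
from h import *
print(manip.state())
for n in('scene','side'):
    f=grab(n,n+'1'); print(n,f['fx'],f['origin'],f['rotation'],[k for k in f])
a=cv2.imread('pics/scene1.png');b=cv2.imread('pics/side1.png')
E
```

```text
pics
{'time': 0.0, 'joint_pos': array([ 1.03701201e+00,  5.34059272e-02,  1.61431191e+00, -2.77225470e-05,
        1.47601496e+00, -1.18965776e-01]), 'joint_vel': array([-0.000178  ,  0.00022503, -0.00168725,  0.00089401,  0.00073527,
        0.00059359]), 'joint_efforts': array([ 1.81374256e-03, -3.93701828e+01, -3.70171559e+01, -2.34507769e-05,
        7.17370378e-03, -1.09106170e-05]), 'tool_pos': array([0.25155106, 0.57144746, 0.23002191]), 'tool_rot': array([ 0.6917183 ,  0.1448904 ,  0.692185  , -0.14633008]), 'contact_force': array([ 0.31235789, -0.12195482,  0.28625611]), 'ft_torque': array([ 0.00574476, -0.04243211, -0.03861775]), 'gripper_width': 1.0003318081062849}
scene 506.2189618978123 [ 1.17761338 -0.37140273  1.1250833 ] [0.8288643  0.25697404 0.14892205 0.47409971] ['img', 'range_z', 'fx', 'fy', 'cx', 'cy', 'origin', 'rotation']
side 401.7737089175052 [ 0.37897342 -0.74248488  0.49558164] [ 0.86783206  0.48916001 -0.04736265 -0.07312165] ['img', 'range_z', 'fx', 'fy', 'cx', 'cy', 'origin', 'rotation']
```

Rotation is a quaternion; fix helper.

```bash
sed -i "s/np.array(f\['rotation'\]).T/R.from_quat(np.roll(f['rotation'],-1)).as_matrix().T/; s/^import numpy as np, cv2/import numpy as np, cv2\nfrom scipy.spatial.transform import Rotation as R/" h.py
python3 - <<'E'
from h import *
for n in('scene1','side1'):
    f=load(n);w=cloud(f);print(n,np.nanmin(w.reshape(-1,3),0),np.nanmax(w.reshape(-1,3),0))
    print(w[300,320],w[380,320])
E
```

```text
scene1 [-1.73888546 -0.82972231 -0.77382427] [1.38741472 1.57785916 0.50290389]
[ 0.77221328 -0.13457937  0.00139083] [ 9.29154074e-01 -2.26945284e-01  2.16441884e-04]
side1 [-1.37905675 -0.59229176 -0.7569683 ] [1.45699084 2.54501876 0.40813555]
[ 0.46141434 -0.2694639   0.00647492] [ 0.4204687  -0.50809666  0.14747512]
```

View pics/scene1.png

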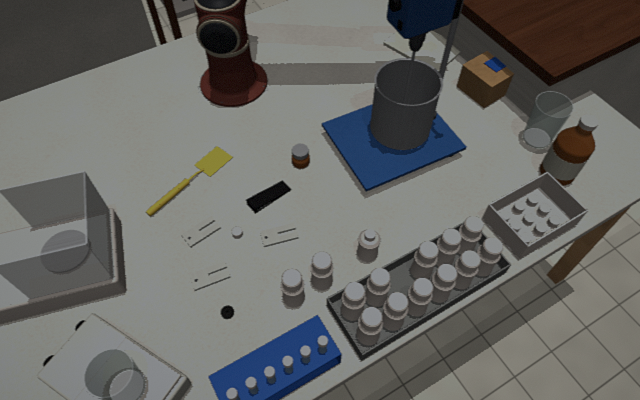

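View pics/side1.png

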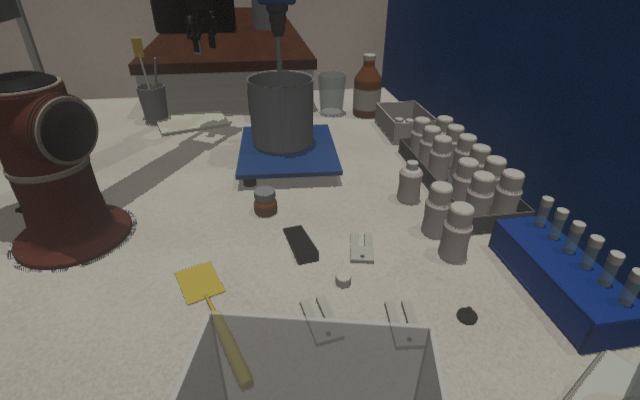

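Scene view: packers at about (201,232), (280,237) and (211,277), wedge at (268,196), plate front corner at (365,185), jar at (300,155). The cap is at (237,232). Next I'll rectify to a top-down map.

```bash
cat >> h.py <<'E'
def proj(f,P):
    q=(np.asarray(P)-f['origin'])@R.from_quat(np.roll(f['rotation'],-1)).as_matrix()
    return np.stack([f['cx']+f['fx']*q[...,0]/-q[...,2],f['cy']+f['fy']*q[...,1]/q[...,2]],-1)
def rect(f,z,x0,x1,y0,y1,s=1000):
    "top-down: col=(x-x0)*s, row=(y1-y)*s"
    X,Y=np.meshgrid(np.arange(x0,x1,1/s),np.arange(y1,y0,-1/s))
    m=proj(f,np.stack([X,Y,np.full_like(X,z)],-1)).astype(np.float32)
    return cv2.remap(f['img'],m[...,0],m[...,1],cv2.INTER_CUBIC)[:,:,::-1]
E
python3 - <<'E'
from h import *
f=load('scene1');w=cloud(f)
for n,(u,v) in dict(a=(201,232),b=(280,237),c=(211,277),wedge=(268,196),plate=(365,175),jar=(300,148),cap=(237,230),bot=(320,256),bot2=(291,272),bot3=(369,233),bench=(300,215)).items():
    print(n,np.nanmedian(w[v-1:v+2,u-1:u+2].reshape(-1,3),0).round(4))
# plate: blue
img=f['img'].astype(int); m=(img[...,2]>img[...,0]+50)&(w[...,2]>.015)&(w[...,2]<.06)&(w[...,0]>.3)
m[:90]=0
p=w[m]; p=p[np.abs(p[:,2]-np.median(p[:,2]))<.01]; print(np.median(p[:,2]),len(p))
print(cv2.minAreaRect((p[:,:2]*1000).astype(np.float32)), cv2.boxPoints(cv2.minAreaRect((p[:,:2]*1000).astype(np.float32))))
c=np.linalg.lstsq(np.c_[p[:,:2],np.ones(len(p))],p[:,2],rcond=None)[0];print('plane',c)
# bench plane
b=(np.abs(w[...,2])<.01);q=w[b];q=q[(q[:,0]>.2)&(q[:,0]<.9)&(np.abs(q[:,1])<.4)]
print('bench',np.linalg.lstsq(np.c_[q[:,:2],np.ones(len(q))],q[:,2],rcond=None)[0])
cv2.imwrite('pics/top1.png',rect(f,.008,.25,.75,-.4,.15,1200))
E
```

```text
a [ 0.4618 -0.304   0.0069]
b [ 0.5781 -0.1367  0.0089]
c [ 0.5901 -0.3323  0.0066]
wedge [ 0.4542 -0.1077  0.0134]
plate [0.5424 0.1401 0.0404]
jar [0.3838 0.0312 0.0559]
cap [ 0.5091 -0.224   0.019 ]
bot [ 0.7227 -0.105   0.1121]
bot2 [ 0.7247 -0.1802  0.114 ]
bot3 [0.7217 0.0281 0.099 ]
bench [ 0.5417 -0.0599  0.0012]
0.042933994658391095 4489
((463.1551818847656, 283.14739990234375), (322.2476806640625, 263.4857177734375), 86.42259979248047) [[321.61542 130.55786]
 [584.5877  114.11719]
 [604.69495 435.73694]
 [341.72266 452.1776 ]]
plane [-0.00049469  0.00142993  0.04283306]
bench [0.00021638 0.00025137 0.00098597]
```

View pics/top1.png

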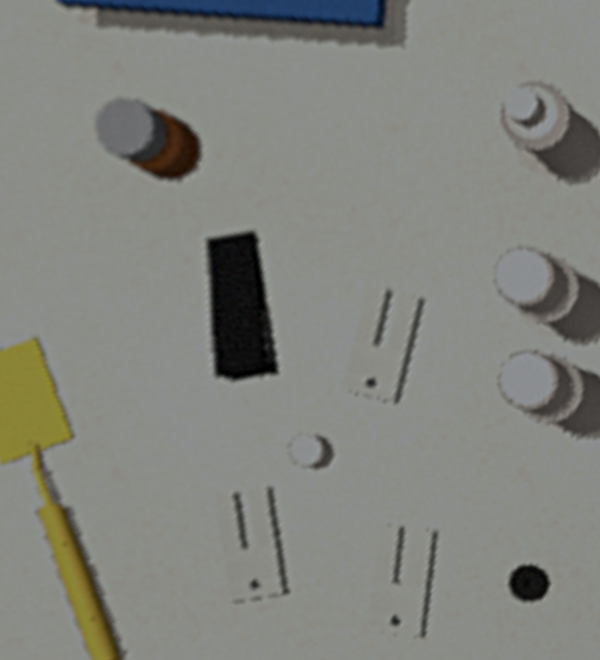

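Top-down view (x = 0.25 + col/1200, y = 0.15 − row/1200):
- Wedge at about (240,305).
- Packer B at (385,345), yaw about −13°.
- Packer A at (255,545), yaw about +7°.
- Packer C at (410,580), yaw about −5°.
- Plate corner at (384,25).

The plate top is about 42 mm up, so the gap is about 30 mm and takes two packers.

```bash
cat >> h.py <<'E'
def rows(x,y,z,yaw=None,ref=None):
    """shift (mm) in tool axes and turn from the present pose; yaw (deg): direction of jaw axis line vs world x"""
    s=manip.state(); M=R.from_quat(np.roll(s['tool_rot'],-1)).as_matrix()
    d=M.T@(np.array([x,y,z])-s['tool_pos'])*1000
    jy=np.degrees(np.arctan2(M[1,1],M[0,1])); t=0
    if yaw is not None:
        dy=(yaw-jy+90)%180-90; t=-np.radians(dy)   # tool x down -> negative turn raises yaw
    print('t',round(s['time'],2),'pos',s['tool_pos'].round(4),'jaw',round(jy,2),'F',s['contact_force'].round(1),'w',round(s['gripper_width'],3),'q6',s['joint_pos'][5].round(2),'xdir',M[:,0].round(3))
    print('-> ',d.round(1),round(t,4))
E
python3 - <<'E'
from h import *
rows(.40,-.05,.30,0)
for n in('scene1','side1'):
    f=load(n);w=cloud(f);p=w.reshape(-1,3)
    for a,b in((.05,.24),(.24,.3),(.3,.36),(.36,.42),(.42,.55)):
        q=p[(p[:,2]>a)&(p[:,2]<b)&(p[:,0]>.3)&(p[:,0]<.7)&(p[:,1]>.1)&(p[:,1]<.5)]
        if len(q): print(n,a,len(q),np.percentile(q,1,0).round(3),np.percentile(q,99,0).round(3))
# plate edge precise from colour
for n,z in(('scene1',.042),('side1',.042)):
    f=load(n);T=rect(f,z,.28,.64,.06,.2,2000).astype(int)
    m=((T[...,0]-T[...,2])>45)
    cols=np.arange(150,560,10); e=np.array([np.max(np.nonzero(m[:,c])[0],initial=0) for c in cols])
    x=.28+cols/2000;y=.2-e/2000
    k=np.polyfit(x,y,1); r=y-np.polyval(k,x);g=abs(r)<.003;k=np.polyfit(x[g],y[g],1)
    xr=[np.max(np.nonzero(m[r_])[0],initial=0)/2000+.28 for r_ in(20,60,100,140)]
    print(n,'edge yaw',np.degrees(np.arctan(k[0])),'y at .55',np.polyval(k,.55),np.std(r[g]),'right x at y=.19,.17,.15,.13',xr)
E
```

```text
t 0.1 pos [0.2516 0.5715 0.2302] jaw 66.23 F [ 0.4 -0.5 -0.3] w 0.996 q6 -0.12 xdir [-0.001 -0.002 -1.   ]
->  [ -69.  -509.1  386.3] 1.156
scene1 0.05 5312 [0.37  0.228 0.054] [0.539 0.414 0.226]
scene1 0.24 183 [0.452 0.308 0.24 ] [0.47  0.423 0.299]
scene1 0.3 285 [0.448 0.295 0.301] [0.472 0.423 0.36 ]
scene1 0.36 521 [0.414 0.244 0.361] [0.5   0.422 0.42 ]
scene1 0.42 1821 [0.419 0.23  0.421] [0.5   0.383 0.496]
side1 0.05 4933 [0.369 0.227 0.053] [0.532 0.397 0.222]
side1 0.24 138 [0.448 0.306 0.241] [0.466 0.42  0.3  ]
side1 0.3 242 [0.434 0.294 0.301] [0.469 0.413 0.359]
side1 0.36 467 [0.41  0.243 0.36 ] [0.485 0.309 0.408]
scene1 edge yaw -3.9336413879591516 y at .55 0.11772360627177697 0.00036763648073404796 right x at y=.19,.17,.15,.13 [np.float64(0.5880000000000001), np.float64(0.587), np.float64(0.5855), np.float64(0.5840000000000001)]
side1 edge yaw -3.9276804248374937 y at .55 0.11602621951219508 0.0006707150773991604 right x at y=.19,.17,.15,.13 [np.float64(0.5835), np.float64(0.5825), np.float64(0.5805), np.float64(0.5795)]
```

Call:
play_rows(
  plan=[
    [-10, -57, 25, 0, -0.2],
    [-20, -114, 50, 0.1, -0.2],
    [-30, -171, 75, 0.25, -0.2],
    [-40, -228, 100, 0.4, -0.2],
    [-50, -285, 127, 0.55, -0.2],
    [-60, -325, 168, 0.7, -0.2],
    [-70, -363, 210, 0.85, -0.2],
    [-70, -402, 252, 1.0, -0.2],
  ],
)

```text
time: 1.1
tool_pos: [0.3209, 0.1008, 0.3021]
tool_rot: [0.537, 0.462, 0.536, -0.46]
contact_force: [0.8, 0.1, 0.1]
gripper_width: 0.6
```

```bash
python3 - <<'E'
from h import *
rows(.52,-.22,.36,0)
E
```

```text
t 1.1 pos [0.3209 0.1008 0.3021] jaw 8.67 F [0.8 0.1 0.1] w 0.6 q6 -0.07 xdir [ 0.003  0.    -1.   ]
->  [-57.4 148.6 347.2] 0.1514
```

Call:
play_rows(
  plan=[
    [-10, 20, 58, 0.05, -0.4],
    [-20, 45, 116, 0.1, -0.4],
    [-30, 70, 174, 0.15, -0.4],
    [-45, 97, 232, 0.15, -0.4],
    [-57, 123, 290, 0.15, -0.4],
    [-57, 148, 347, 0.15, -0.4],
    [-57, 148, 347, 0.15, -0.4],
    [-57, 148, 347, 0.15, -0.4],
  ],
)

```text
time: 2.1
tool_pos: [0.5204, -0.2173, 0.3573]
tool_rot: [0.501, 0.499, 0.502, -0.499]
contact_force: [0.5, 1.2, -0.8]
gripper_width: 0.696
```

```bash
python3 - <<'E'
from h import *
rows(.57,-.165,.10,-13)
f=grab('wrist','wrist1');print(f['origin'],f['rotation'],f['fx'])
E
```

```text
t 2.1 pos [ 0.5204 -0.2173  0.3573] jaw 0.31 F [ 0.5  1.2 -0.8] w 0.696 q6 -0.53 xdir [-0.002  0.001 -1.   ]
->  [257.3  50.3 -51.7] 0.2323
[ 0.52017814 -0.14662827  0.5005726 ] [ 9.90167249e-01 -1.39854039e-01  3.99130127e-04  3.08357696e-03] 322.2109197717073
```

View pics/wrist1.png

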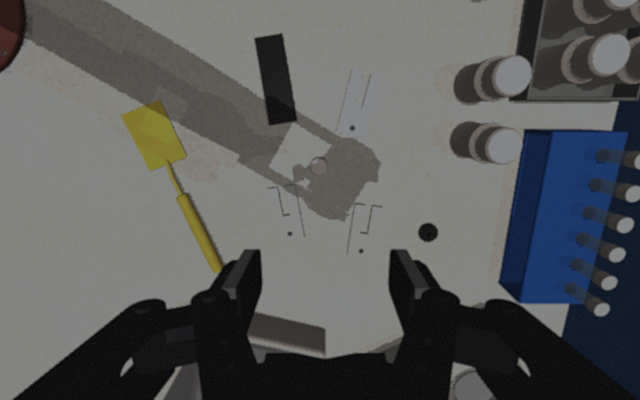

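Wrist view: wedge at (275,78), packer B at (355,100), packer A at (287,210), packer C at (362,228), cap at (318,165). The packers have low contrast, so I'll use depth.

```bash
cat >> h.py <<'E'
def flats(f,lo=.0045,hi=.0105,roi=(.38,.68,-.42,-.04)):
    w=cloud(f);X,Y,Z=w[...,0],w[...,1],w[...,2]
    r=(X>roi[0])&(X<roi[1])&(Y>roi[2])&(Y<roi[3])
    b=np.nanmedian(Z[r]);Z=Z-b
    m=(r&(Z>lo)&(Z<hi)).astype(np.uint8); m=cv2.morphologyEx(m,cv2.MORPH_OPEN,np.ones((3,3)))
    n,l,s,_=cv2.connectedComponentsWithStats(m)
    print('bench',b)
    for i in range(1,n):
        if s[i,4]<60: continue
        p=(w[l==i][:,:2]*1000).astype(np.float32);R_=cv2.minAreaRect(p)
        print(s[i,4],'c',np.round(R_[0],1),'size',np.round(R_[1],1),'ang',round(R_[2],1),'z',np.median(Z[l==i]).round(4))
E
python3 - <<'E'
from h import *
for n in('wrist1','scene1','side1'): print(n);flats(load(n))
print('wedge');flats(load('wrist1'),.0015,.03,(.40,.51,-.19,-.04)); flats(load('scene1'),.0015,.03,(.40,.51,-.19,-.04))
E
```

```text
wrist1
bench 0.014298527434790792
363 c [ 455.8 -152.8] size [40.  22.2] ang 9.5 z 0.0069
scene1
bench 0.0010111613647261208
219 c [ 455.8 -303.6] size [40.7 90.4] ang 20.5 z 0.0075
106 c [ 555.1 -161.1] size [33.3 32.1] ang 63.7 z 0.0076
209 c [ 588.4 -345.7] size [39.  64.1] ang 13.4 z 0.0075
side1
bench -0.0004297710179662073
129 c [441.  -73.4] size [38.5 35.6] ang 2.8 z 0.0072
559 c [ 566.8 -138.1] size [92. 43.] ang 76.4 z 0.0077
245 c [ 467.2 -284.7] size [16.4 53.4] ang 9.6 z 0.0078
189 c [ 438.7 -284. ] size [16.1 41. ] ang 9.3 z 0.0077
225 c [ 571.4 -310.9] size [46.8 16.4] ang 83.6 z 0.0076
244 c [ 598.6 -316.3] size [52.4 16.4] ang 83.0 z 0.0077
wedge
bench 0.0011898333914679704
2509 c [ 448.  -104.7] size [ 40.5 119.8] ang 9.2 z 0.0117
bench 0.0020917051956830246
562 c [ 447.  -109.2] size [ 48.5 112.8] ang 10.0 z 0.0116
```

```bash
python3 - <<'E'
from h import *
rows(.5586,-.1721,.06,-13.6)
E
```

```text
t 2.15 pos [ 0.5203 -0.2167  0.358 ] jaw 0.36 F [ 0.1  0.1 -0.4] w 0.699 q6 -0.53 xdir [-0.001  0.001 -1.   ]
->  [298.   38.8 -44.1] 0.2437
```

Call:
play_rows(
  plan=[
    [50, 20, -22, 0.12, -0.4],
    [110, 39, -44, 0.244, -0.4],
    [170, 39, -44, 0.244, -0.4],
    [230, 39, -44, 0.244, -0.4],
    [285, 39, -44, 0.244, -0.4],
    [298, 39, -44, 0.244, -0.4],
    [298, 39, -44, 0.244, -0.4],
  ],
)

```text
time: 3.02
tool_pos: [0.5595, -0.1724, 0.0613]
tool_rot: [0.438, 0.556, 0.437, -0.555]
contact_force: [0.2, -0.9, 2.8]
gripper_width: 0.702
```

```bash
python3 - <<'E'
from h import *
rows(.5586,-.1721,.002,-13.6)
f=grab('side','side2')
cv2.imwrite('pics/side2c.png',cv2.resize(f['img'][180:380,220:470,::-1],None,fx=3,fy=3,interpolation=cv2.INTER_CUBIC))
E
```

```text
t 3.02 pos [ 0.5595 -0.1724  0.0613] jaw -13.59 F [ 0.2 -0.9  2.8] w 0.702 q6 -0.19 xdir [ 0.001 -0.    -1.   ]
->  [59.3 -1.  -0.1] 0.0002
```

Turn sign and targets check out, so I'll go down and grip.

Call:
play_rows(
  plan=[
    [30, -1, 0, 0, -0.4],
    [52, -1, 0, 0, -0.4],
    [58, -1, 0, 0, -0.4],
    [60, -1, 0, 0, -0.4],
    [60, -1, 0, 0, 0.3],
    [60, -1, 0, 0, 0.3],
    [60, -1, 0, 0, 0.3],
    [60, -1, 0, 0, 0.3],
  ],
)

```text
time: 4.08
tool_pos: [0.56, -0.1735, 0.0027]
tool_rot: [0.438, 0.556, 0.436, -0.555]
contact_force: [-1.3, 0.6, 6.0]
gripper_width: 0.485
```

```bash
python3 - <<'E'
from h import *
rows(.5586,-.1721,.02)
f=grab('side','side3')
cv2.imwrite('pics/side3c.png',cv2.resize(f['img'][180:380,220:470,::-1],None,fx=3,fy=3,interpolation=cv2.INTER_CUBIC))
E
```

```text
t 4.08 pos [ 0.56   -0.1735  0.0027] jaw -13.63 F [-1.3  0.6  6. ] w 0.485 q6 -0.19 xdir [ 0.003 -0.001 -1.   ]
->  [-17.3  -1.6  -1. ] 0
```

View pics/side3c.png

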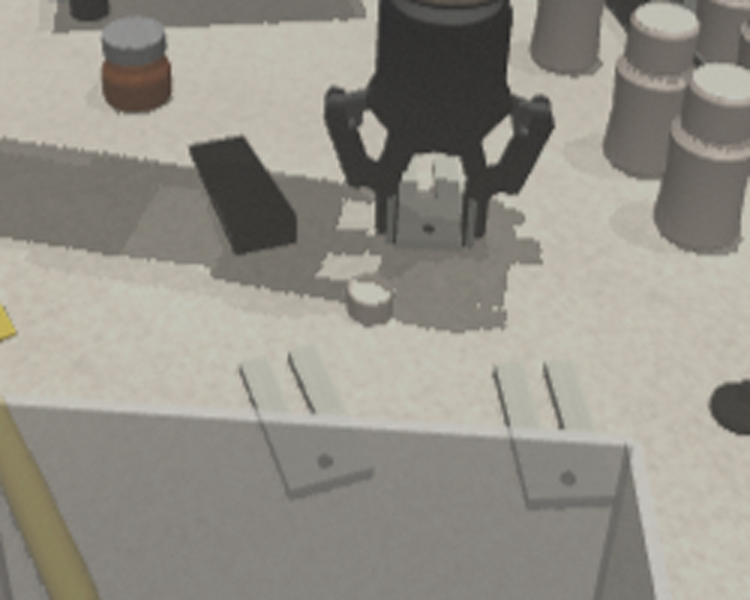

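Side view confirms the jaws across packer B's solid end, with the other items undisturbed. I'll lift it and carry it to just in front of the gap.

```bash
python3 - <<'E'
from h import *
rows(.5405,.0222,.018,-3.93)
E
```

```text
t 4.12 pos [ 0.56   -0.1735  0.0027] jaw -13.63 F [-0.3  0.8  6.6] w 0.478 q6 -0.19 xdir [ 0.003 -0.002 -1.   ]
->  [ -15.7  -65.  -185.6] -0.1694
```

Call:
play_rows(
  plan=[
    [-16, 0, 0, 0, 0.3],
    [-16, -14, -40, -0.06, 0.3],
    [-16, -30, -85, -0.12, 0.3],
    [-16, -45, -130, -0.169, 0.3],
    [-16, -58, -168, -0.169, 0.3],
    [-16, -65, -185.6, -0.169, 0.3],
    [-16, -65, -185.6, -0.169, 0.3],
  ],
)

```text
time: 5.0
tool_pos: [0.539, 0.0234, 0.0168]
tool_rot: [0.483, 0.517, 0.483, -0.516]
contact_force: [-0.2, -0.0, -0.5]
gripper_width: 0.482
```

```bash
python3 - <<'E'
from h import *
rows(.546,.099,.003,-3.93)
f=grab('side','side4')
cv2.imwrite('pics/side4c.png',cv2.resize(f['img'][100:280,200:450,::-1],None,fx=3,fy=3,interpolation=cv2.INTER_CUBIC))
E
```

```text
t 5.0 pos [0.539  0.0234 0.0168] jaw -3.84 F [-0.2 -0.  -0.5] w 0.482 q6 -0.03 xdir [ 0.001 -0.    -1.   ]
->  [ 13.7   1.9 -75.9] 0.0015
```

View pics/side4c.png

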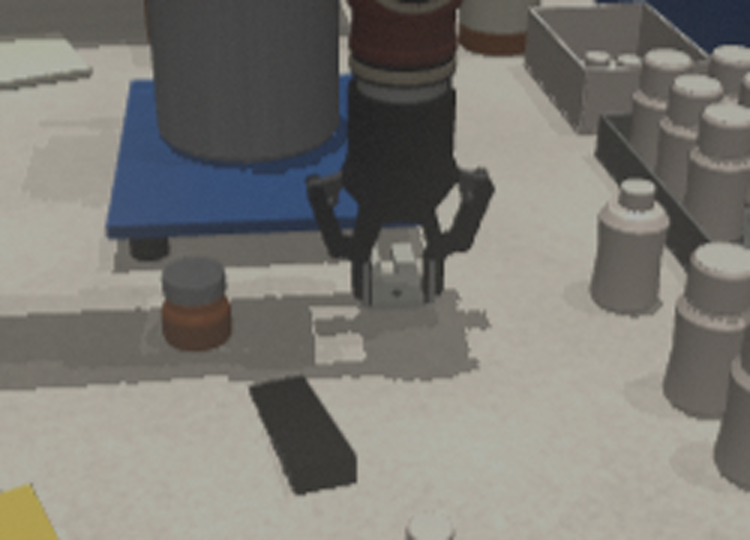

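The packer hangs level in line with the gap, under the plate's right corner. I'll lower it and slide it in.

Call:
play_rows(
  plan=[
    [8, 1, 0, 0, 0.3],
    [13, 2, 0, 0, 0.3],
    [13, 2, -15, 0, 0.3],
    [13, 2, -30, 0, 0.3],
    [13, 2, -45, 0, 0.3],
    [13, 2, -60, 0, 0.3],
    [13, 2, -76, 0, 0.3],
    [13, 2, -76, 0, 0.3],
  ],
)

```text
time: 6.05
tool_pos: [0.5462, 0.0999, 0.0033]
tool_rot: [0.483, 0.516, 0.483, -0.516]
contact_force: [0.0, -0.4, -0.4]
gripper_width: 0.481
```

```bash
python3 - <<'E'
from h import *
rows(.546,.099,.003,-3.93)
E
```

```text
t 6.05 pos [0.5462 0.0999 0.0033] jaw -3.84 F [ 0.  -0.4 -0.4] w 0.481 q6 0.11 xdir [ 0. -0. -1.]
->  [ 0.3 -0.1  0.9] 0.0016
```

Call:
play_rows(
  plan=[
    [0, 0, 0, 0, -0.4],
    [0, 0, 0, 0, -0.4],
    [0, 0, 20, 0, -0.4],
    [-1, 0, 40, 0, 1],
    [-1, 0, 42, 0, 1],
    [-1, 0, 42, 0, 1],
    [-1, 0, 42, 0, 1],
    [-1, 0, 30, 0, 1],
  ],
)

```text
time: 7.05
tool_pos: [0.5442, 0.069, 0.0043]
tool_rot: [0.482, 0.517, 0.482, -0.517]
contact_force: [-0.6, 0.9, 0.2]
gripper_width: 0.0
```

```bash
python3 - <<'E'
from h import *
rows(.547-28*.0000686,.117-.028,.004,-3.93)
f=grab('wrist','wrist2');w=cloud(f);print(f['origin'])
f=grab('side','side5');
cv2.imwrite('pics/side5c.png',cv2.resize(f['img'][130:260,220:420,::-1],None,fx=4,fy=4,interpolation=cv2.INTER_CUBIC))
E
```

```text
t 7.05 pos [0.5442 0.069  0.0043] jaw -3.99 F [-0.6  0.9  0.2] w 0.0 q6 0.06 xdir [ 0.  0. -1.]
->  [  0.3  -0.5 -20. ] -0.0011
[0.54895373 0.13972103 0.14742985]
```

View pics/side5c.png

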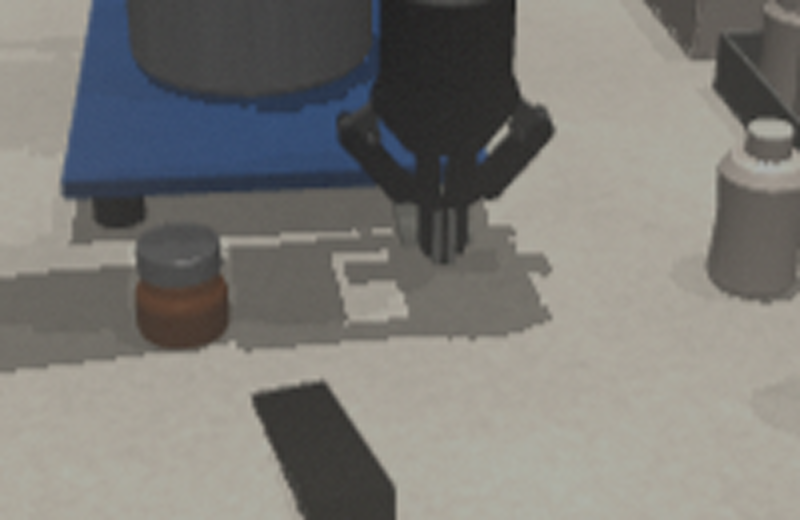

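The packer is under the edge (x≈395–497) with the closed fingers centred behind it at x≈443. Next is the push further in, then up and away to packer C.

Call:
play_rows(
  plan=[
    [0, 0, -8, 0, 1],
    [0, 0, -14, 0, 1],
    [0, 0, -20, 0, 1],
    [0, 0, -20, 0, 1],
    [0, 0, 0, 0, 1],
    [0, 0, 25, 0, -0.4],
    [-30, 0, 60, 0, -0.4],
    [-80, 0, 110, 0, -0.4],
  ],
)

```text
time: 8.15
tool_pos: [0.535, -0.0371, 0.0776]
tool_rot: [-0.481, -0.516, -0.484, 0.518]
contact_force: [0.7, -0.8, 0.5]
gripper_width: 0.636
```

```bash
python3 - <<'E'
from h import *
f=grab('side','side6'); flats(f,roi=(.40,.68,-.42,-.2)); 
w=cloud(f);T=rect(f,.008,.49,.61,.05,.14,2500)
# packer end in side view by depth
p=w[(w[...,0]>.51)&(w[...,0]<.585)&(w[...,1]>.06)&(w[...,1]<.2)];q=p[(p[:,2]>.0035)&(p[:,2]<.011)];print(len(q),np.percentile(q,[1,50,99],axis=0).round(4))
cv2.imwrite('pics/side6c.png',cv2.resize(f['img'][130:260,220:420,::-1],None,fx=4,fy=4,interpolation=cv2.INTER_CUBIC))
c=np.array([.5825,-.3345]);d=np.array([np.sin(np.radians(6.7)),np.cos(np.radians(6.7))]);g=c-.035*d;print(g)
rows(g[0],g[1],.06,-6.7)
E
```

```text
bench -0.0004906383310770979
234 c [ 466.7 -284.6] size [16.8 52. ] ang 11.0 z 0.0078
189 c [ 438.4 -282.8] size [16.2 40.6] ang 9.4 z 0.0079
228 c [ 571.5 -310.2] size [46.  16.4] ang 83.7 z 0.0078
243 c [ 598.8 -317.1] size [50.8 16.3] ang 81.6 z 0.0078
64 c [ 676.  -339.1] size [ 7.9 21.4] ang 0.7 z 0.008
138 [[0.5336 0.0971 0.0047]
 [0.5535 0.1181 0.0074]
 [0.5683 0.1517 0.0093]]
[ 0.57841652 -0.36926097]
t 8.2 pos [ 0.5398 -0.0426  0.0857] jaw -4.12 F [ 5.4 -3.4  3.6] w 0.698 q6 -0.14 xdir [ 0.008 -0.006 -1.   ]
->  [ 28.   61.7 322.9] 0.0451
```

View pics/side6c.png

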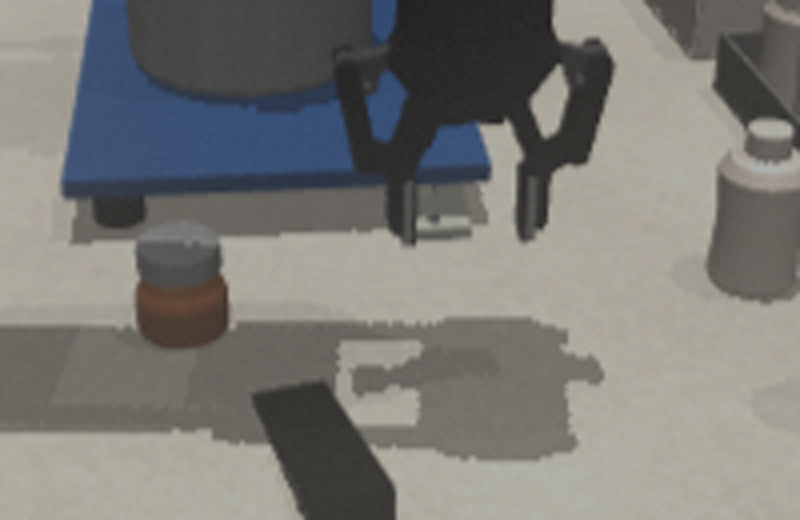

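The packer end shows at y≈0.098 m, x up to 0.568 m, so about 70 mm of it is under. Before going to C I'll check the clear tray near it.

```bash
python3 - <<'E'
from h import *
f=load('scene1');w=cloud(f)
p=w.reshape(-1,3);q=p[(p[:,2]>.03)&(p[:,0]>.35)&(p[:,0]<.75)&(p[:,1]<-.3)&(p[:,1]>-.8)]
for a in np.arange(-.66,-.3,.04):
    s=q[(q[:,1]>a)&(q[:,1]<a+.04)]
    if len(s)>5: print(round(a,2),len(s),s[:,0].min().round(3),s[:,0].max().round(3),s[:,2].max().round(3))
E
```

```text
-0.66 2220 0.35 0.75 0.233
-0.62 2884 0.35 0.75 0.233
-0.58 2407 0.35 0.75 0.234
-0.54 2244 0.4 0.75 0.233
-0.5 793 0.35 0.748 0.235
```

Call:
play_rows(
  plan=[
    [0, 10, 50, 0, -0.4],
    [0, 22, 105, 0.045, -0.4],
    [0, 34, 160, 0.045, -0.4],
    [0, 45, 215, 0.045, -0.4],
    [10, 55, 270, 0.045, -0.4],
    [20, 62, 315, 0.045, -0.4],
    [26, 62, 323, 0.045, -0.4],
    [26, 62, 323, 0.045, -0.4],
  ],
)

```text
time: 9.2
tool_pos: [0.5751, -0.3622, 0.0514]
tool_rot: [-0.469, -0.528, -0.471, 0.528]
contact_force: [0.0, 0.5, -0.6]
gripper_width: 0.705
```

```bash
python3 - <<'E'
from h import *
rows(.5784,-.3693,.0015,-6.7)
f=grab('wrist','wrist3'); flats(f,.0045,.012,roi=(.52,.64,-.40,-.2))
E
```

```text
t 9.2 pos [ 0.5751 -0.3622  0.0514] jaw -6.63 F [ 0.   0.5 -0.6] w 0.705 q6 -0.56 xdir [-0.002  0.002 -1.   ]
->  [49.9  4.1  6.7] 0.0013
bench 0.00801078755746601
69 c [ 521.5 -233.8] size [4.3 2.4] ang 76.0 z 0.0078
```

Call:
play_rows(
  plan=[
    [20, 4, 6.7, 0, -0.4],
    [40, 4, 6.7, 0, -0.4],
    [47, 4, 6.7, 0, -0.4],
    [49.5, 4, 6.7, 0, -0.4],
    [49.5, 4, 6.7, 0, 0.3],
    [49.5, 4, 6.7, 0, 0.3],
    [49.5, 4, 6.7, 0, 0.3],
    [49.5, 4, 6.7, 0, 0.3],
  ],
)

```text
time: 10.25
tool_pos: [0.5803, -0.3693, 0.004]
tool_rot: [0.471, 0.528, 0.47, -0.528]
contact_force: [0.1, 0.2, 3.5]
gripper_width: 0.477
```

```bash
python3 - <<'E'
from h import *
rows(.540,.015,.08,-3.93)
f=load('side6')
o=f['origin'];M=R.from_quat(np.roll(f['rotation'],-1)).as_matrix()
u,v=328,184.5
r=M@np.array([(u-f['cx'])/f['fx'],-(v-f['cy'])/f['fy'],-1]);print('hole',o+r*((.008-o[2])/r[2]))
E
```

```text
t 10.25 pos [ 0.5803 -0.3693  0.004 ] jaw -6.54 F [0.1 0.2 3.5] w 0.477 q6 -0.56 xdir [ 0.001 -0.001 -1.   ]
->  [ -76.4  -83.7 -377.2] -0.0455
hole [0.54494057 0.10834641 0.008     ]
```

Call:
play_rows(
  plan=[
    [-30, 0, 0, 0, 0.3],
    [-46, -11, -50, 0, 0.3],
    [-46, -23, -105, -0.045, 0.3],
    [-46, -35, -160, -0.045, 0.3],
    [-46, -48, -215, -0.045, 0.3],
    [-46, -60, -270, -0.045, 0.3],
    [-46, -72, -325, -0.045, 0.3],
    [-46, -82, -370, -0.045, 0.3],
  ],
)

```text
time: 11.25
tool_pos: [0.5394, 0.0099, 0.0486]
tool_rot: [-0.482, -0.517, -0.483, 0.517]
contact_force: [0.7, -0.2, -0.8]
gripper_width: 0.474
```

Call:
play_rows(
  plan=[
    [0, 0, 0, 0, 0.3],
    [0, 0, 0, 0, 0.3],
  ],
)

```text
time: 11.5
tool_pos: [0.5403, 0.0077, 0.0488]
tool_rot: [-0.483, -0.517, -0.482, 0.517]
contact_force: [-0.0, -1.6, 0.4]
gripper_width: 0.476
```

```bash
python3 - <<'E'
from h import *
rows(.5452-.018*.0686,.117-.018,.0135,-3.93)
f=grab('side','side7')
cv2.imwrite('pics/side7c.png',cv2.resize(f['img'][130:260,220:420,::-1],None,fx=4,fy=4,interpolation=cv2.INTER_CUBIC))
E
```

```text
t 11.5 pos [0.5403 0.0077 0.0488] jaw -3.93 F [-0.  -1.6  0.4] w 0.476 q6 -0.05 xdir [-0. -0. -1.]
->  [ 35.3  -2.6 -91.4] -0.0
```

View pics/side7c.png

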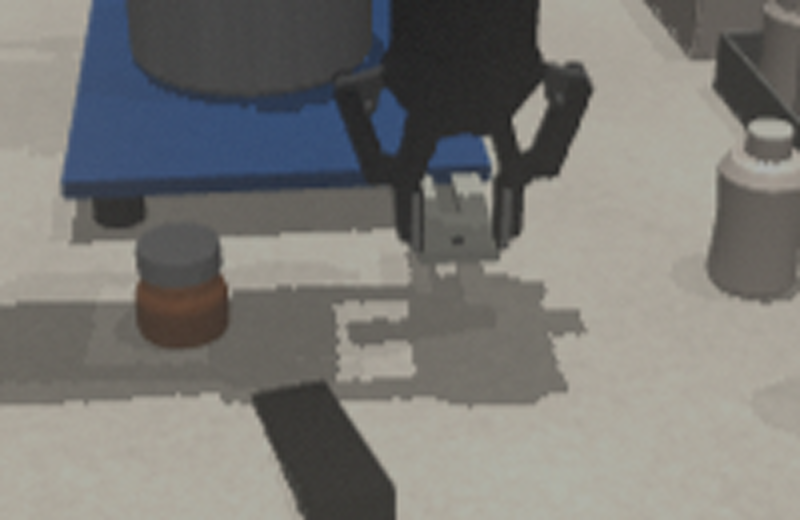

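Packer C is held level in front of the gap. I'll lower it to the second layer and slide it in.

Call:
play_rows(
  plan=[
    [20, -2.6, 0, 0, 0.3],
    [35, -2.6, 0, 0, 0.3],
    [35, -2.6, -18, 0, 0.3],
    [35, -2.6, -36, 0, 0.3],
    [35, -2.6, -54, 0, 0.3],
    [35, -2.6, -72, 0, 0.3],
    [35, -2.6, -91, 0, 0.3],
    [35, -2.6, -91, 0, 0.3],
  ],
)

```text
time: 12.55
tool_pos: [0.5441, 0.1005, 0.0141]
tool_rot: [0.483, 0.516, 0.483, -0.516]
contact_force: [-0.9, 0.1, -1.3]
gripper_width: 0.473
```

```bash
python3 - <<'E'
from h import *
rows(.5452-.018*.0686,.117-.018,.0125,-3.93)
f=grab('side','side8')
cv2.imwrite('pics/side8c.png',cv2.resize(f['img'][130:240,270:400,::-1],None,fx=5,fy=5,interpolation=cv2.INTER_CUBIC))
E
```

```text
t 12.55 pos [0.5441 0.1005 0.0141] jaw -3.82 F [-0.9  0.1 -1.3] w 0.473 q6 0.11 xdir [ 0. -0. -1.]
->  [ 1.6 -0.   1.5] 0.002
```

View pics/side8c.png

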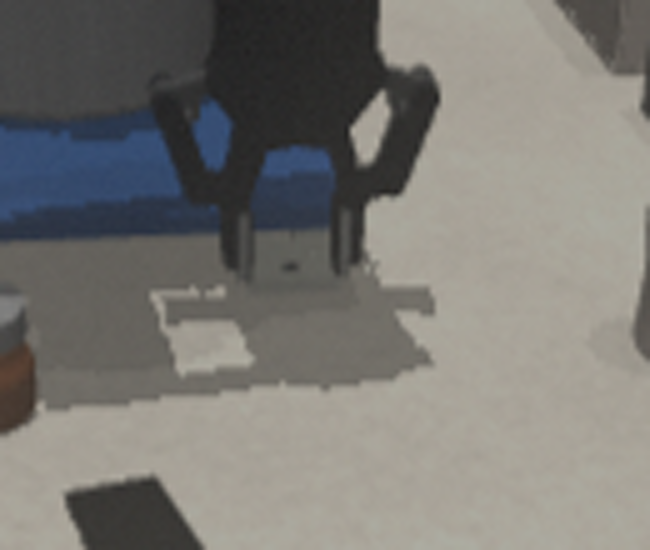

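Packer C is in on top of packer B. I'll release it, back off, close and push it flush with the lower one.

Call:
play_rows(
  plan=[
    [1.5, 0, 0, 0, 0.3],
    [1.5, 0, 0, 0, -0.4],
    [1.5, 0, 0, 0, -0.4],
    [1.5, 0, 22, 0, -0.4],
    [2, 0, 43, 0, 1],
    [2, 0, 43, 0, 1],
    [2, 0, 43, 0, 1],
    [2, 0, 43, 0, 1],
  ],
)

```text
time: 13.6
tool_pos: [0.5411, 0.0566, 0.0121]
tool_rot: [0.483, 0.517, 0.483, -0.517]
contact_force: [-0.3, 0.5, 0.3]
gripper_width: -0.0
```

```bash
python3 - <<'E'
from h import *
rows(.5455-.028*.0686,.117-.028,.011,-3.93)
E
```

```text
t 13.6 pos [0.5411 0.0566 0.0121] jaw -3.92 F [-0.3  0.5  0.3] w -0.0 q6 0.04 xdir [ 0.  0. -1.]
->  [  1.1   0.2 -32.5] 0.0002
```

Call:
play_rows(
  plan=[
    [1, 0, -12, 0, 1],
    [1, 0, -20, 0, 1],
    [1, 0, -27, 0, 1],
    [1, 0, -33, 0, 1],
    [1, 0, -33, 0, 1],
    [1, 0, 0, 0, 1],
    [-30, 0, 40, 0, -0.3],
    [-90, 0, 90, 0, -0.3],
  ],
)

```text
time: 14.6
tool_pos: [0.5337, -0.0246, 0.089]
tool_rot: [-0.481, -0.516, -0.484, 0.518]
contact_force: [1.8, 0.2, -0.2]
gripper_width: 0.415
```

Call:
play_rows(
  plan=[
    [-20, -60, 60, 0, -0.3],
    [-20, -90, 90, 0, -0.3],
    [-20, -90, 90, 0, -0.3],
  ],
)

```text
time: 14.98
tool_pos: [0.4376, -0.1093, 0.1103]
tool_rot: [-0.482, -0.518, -0.481, 0.518]
contact_force: [1.2, 0.1, -0.2]
gripper_width: 0.651
```

```bash
python3 - <<'E'
from h import *
f=grab('side','side9');g=grab('scene','scene9')
for f in(f,g):
    w=cloud(f);p=w.reshape(-1,3);b=p[(p[:,0]>.49)&(p[:,0]<.6)&(p[:,1]>.03)&(p[:,1]<.085)];print('bench',np.nanmedian(b[:,2]))
    s=p[(p[:,0]>.50)&(p[:,0]<.60)&(p[:,1]>.085)&(p[:,1]<.13)]
    q=s[(s[:,2]>.012)&(s[:,2]<.02)];
    if len(q): print('packer top',len(q),np.percentile(q,[2,50,98],axis=0).round(4).tolist())
    t=p[(p[:,0]>.40)&(p[:,0]<.58)&(p[:,1]>.125)&(p[:,1]<.18)&(p[:,2]>.03)&(p[:,2]<.055)];print('plate top',np.percentile(t[:,2],[10,50,90]) if len(t) else 0)
f=grab('wrist','wrist9');w=cloud(f);print('wedge');
flats(load('side9'),.0025,.03,(.40,.51,-.19,-.04))
# wedge pose by colour black in scene rect
T=load('side9')
cv2.imwrite('pics/side9c.png',cv2.resize(T['img'][130:260,230:400,::-1],None,fx=4.5,fy=4.5,interpolation=cv2.INTER_CUBIC))
rows(.448,-.105,.1,9.2)
E
```

```text
bench -0.0005721092735385402
packer top 126 [[0.5219, 0.0969, 0.0123], [0.5432, 0.1109, 0.0154], [0.5637, 0.1277, 0.0171]]
plate top [0.03997963 0.04120967 0.0424352 ]
bench 0.0008236448894367587
packer top 106 [[0.5236, 0.1008, 0.0126], [0.5453, 0.1116, 0.0162], [0.5678, 0.1235, 0.0196]]
plate top [0.03964083 0.04262228 0.04578791]
wedge
bench 0.28131366359941207
671 c [ 435.3 -130.4] size [36.5 71.9] ang 85.5 z 0.0182
t 15.12 pos [ 0.4399 -0.1073  0.1102] jaw -3.98 F [ 0.2  0.1 -0.4] w 0.649 q6 -0.33 xdir [ 0.001  0.    -1.   ]
->  [10.2  7.9 -2.9] -0.2301
```

View pics/side9c.png

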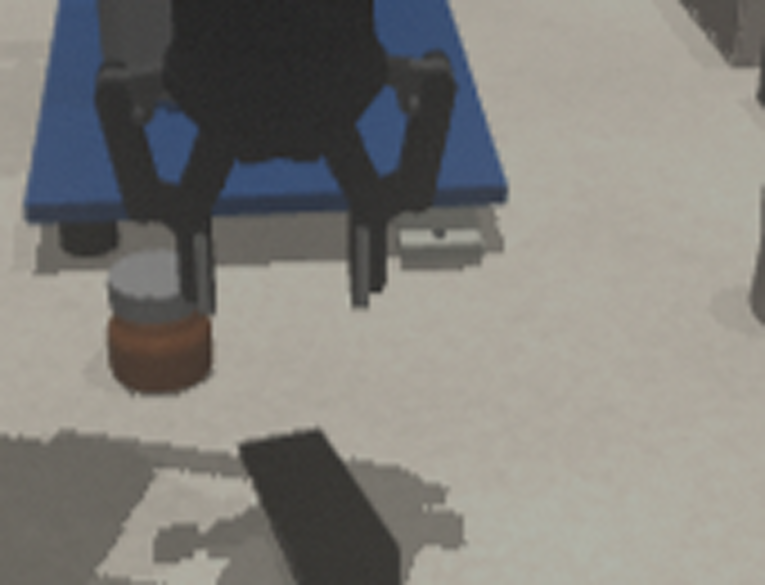

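The stack is neat: two packers, top at 16 mm, ends flush at y≈0.098, x 0.522–0.567. The gap left is about 14 mm. Next is the wedge, gripped 14 mm from its thick end.

```bash
python3 - <<'E'
from h import *
rows(.4554,-.1501,.06,9.2)
E
```

```text
t 15.12 pos [ 0.4399 -0.1073  0.1102] jaw -3.98 F [ 0.2  0.1 -0.4] w 0.649 q6 -0.33 xdir [ 0.001  0.    -1.   ]
->  [50.2 18.3 41.6] -0.2301
```

Call:
play_rows(
  plan=[
    [0, 9, 20, -0.12, -0.4],
    [10, 18.3, 41.6, -0.23, -0.4],
    [30, 18.3, 41.6, -0.23, -0.4],
    [50, 18.3, 41.6, -0.23, -0.4],
    [50, 18.3, 41.6, -0.23, -0.4],
    [50, 18.3, 41.6, -0.23, -0.4],
  ],
)

```text
time: 15.88
tool_pos: [0.4559, -0.1497, 0.0605]
tool_rot: [0.539, 0.458, 0.539, -0.458]
contact_force: [0.8, -0.3, 0.6]
gripper_width: 0.7
```

```bash
python3 - <<'E'
from h import *
f=grab('wrist','wrist10');T=f['img'].astype(int);w=cloud(f)
b=w.reshape(-1,3);s=b[(b[:,0]>.49)&(b[:,0]<.52)&(b[:,1]>-.1)&(b[:,1]<-.05)];print('bench',np.nanmedian(s[:,2]))
m=(w[...,2]>.0025)&(w[...,2]<.03)&(w[...,0]>.39)&(w[...,0]<.5)&(w[...,1]<-.03)&(w[...,1]>-.11)
p=w[m];print(len(p));
for y in np.arange(-.11,-.04,.01):
    q=p[abs(p[:,1]-y)<.003]
    if len(q)>5: print(round(y,3),np.percentile(q[:,0],[2,98]).round(4),q[:,2].mean().round(4))
print(p[:,1].max())
rows(.4554,-.1501,.004,9.2)
E
```

```text
bench 0.000590536787920759
8266
-0.11 [0.4296 0.4684] 0.0138
-0.1 [0.4281 0.4671] 0.0124
-0.09 [0.4265 0.4655] 0.0108
-0.08 [0.4251 0.4641] 0.0092
-0.07 [0.4236 0.4624] 0.0076
-0.06 [0.4216 0.4606] 0.006
-0.05 [0.4203 0.4593] 0.0045
-0.04 [0.4005 0.4981] 0.0034
-0.030098106751142086
t 15.93 pos [ 0.456  -0.15    0.0609] jaw 9.29 F [1.3 0.1 0.1] w 0.698 q6 -0.64 xdir [ 0.001 -0.001 -1.   ]
->  [56.9 -0.7 -0. ] 0.0016
```

Call:
play_rows(
  plan=[
    [30, -0.7, 0, 0.01, -0.4],
    [50, -0.7, 0, 0.01, -0.4],
    [56, -0.7, 0, 0.01, -0.4],
    [57, -0.7, 0, 0.01, -0.4],
    [57, -0.7, 0, 0.01, 0.35],
    [57, -0.7, 0, 0.01, 0.35],
    [57, -0.7, 0, 0.01, 0.35],
    [57, -0.7, 0, 0.01, 0.35],
  ],
)

```text
time: 16.92
tool_pos: [0.4555, -0.1508, 0.0045]
tool_rot: [0.537, 0.461, 0.535, -0.461]
contact_force: [0.4, 0.1, 6.6]
gripper_width: 0.45
```

```bash
python3 - <<'E'
from h import *
s=125e-3
rows(.5455-s*.0686,.117-s*.9976,.06,-3.93)
E
```

```text
t 16.93 pos [ 0.4555 -0.1508  0.0045] jaw 8.65 F [0.4 0.1 6.6] w 0.45 q6 -0.63 xdir [ 0.003 -0.001 -1.   ]
->  [ -55.5  102.1 -129.2] 0.2196
```

Call:
play_rows(
  plan=[
    [-25, 0, 0, 0, 0.35],
    [-40, 34, -30, 0.07, 0.35],
    [-45, 68, -70, 0.15, 0.35],
    [-45, 102, -115, 0.22, 0.35],
    [-45, 102, -129, 0.22, 0.35],
    [-45, 102, -129, 0.22, 0.35],
    [-45, 102, -129, 0.22, 0.35],
  ],
)

```text
time: 17.8
tool_pos: [0.5349, -0.0082, 0.0476]
tool_rot: [-0.482, -0.517, -0.482, 0.517]
contact_force: [0.8, -0.3, -1.1]
gripper_width: 0.451
```

```bash
python3 - <<'E'
from h import *
f=grab('wrist','wrist11');w=cloud(f)
m=(f['img'].max(-1)<60)&(w[...,2]>.03)&(w[...,2]<.09)&(w[...,0]>.49)&(w[...,0]<.6)&(w[...,1]>.03)&(w[...,1]<.13)
p=w[m];print(len(p))
for y in np.arange(.03,.12,.01):
    q=p[abs(p[:,1]-y)<.003]
    if len(q)>5: print(round(y,3),np.percentile(q[:,0],[2,98]).round(4),q[:,2].mean().round(4))
s=118e-3
rows(.5455-s*.0686,.117-s*.9976,.0215,-3.93)
f=grab('side','side12');w=cloud(f)
m=(f['img'].max(-1)<70)&(w[...,2]>.03)&(w[...,2]<.09)&(w[...,0]>.49)&(w[...,0]<.6)&(w[...,1]>.03)&(w[...,1]<.12)
p=w[m];print(len(p),np.percentile(p,[2,98],axis=0))
E
```

```text
16478
0.03 [0.5192 0.5566] 0.0573
0.04 [0.5194 0.5573] 0.056
0.05 [0.5203 0.5578] 0.0543
0.06 [0.5212 0.5585] 0.0527
0.07 [0.5217 0.5593] 0.0511
0.08 [0.5225 0.5599] 0.0496
0.09 [0.5233 0.5609] 0.0479
0.1 [0.5234 0.5581] 0.0467
t 17.85 pos [ 0.5351 -0.0084  0.0477] jaw -4.03 F [ 0.5  0.5 -0.4] w 0.452 q6 -0.08 xdir [-0.001 -0.    -1.   ]
->  [26.2  1.8 -7.8] -0.0018
136 [[0.52571259 0.03223101 0.03425809]
 [0.57429768 0.11710104 0.05652612]]
```

The wedge is level and square, with its tip at about (0.542, 0.10). I'll lower it to just above the packers and slide it most of the way.

Call:
play_rows(
  plan=[
    [13, 1.8, 0, 0, 0.35],
    [26, 1.8, 0, 0, 0.35],
    [26, 1.8, -14, 0, 0.35],
    [26, 1.8, -28, 0, 0.35],
    [26, 1.8, -42, 0, 0.35],
    [26, 1.8, -54, 0, 0.35],
    [26, 1.8, -64, 0, 0.35],
    [26, 1.8, -72, 0, 0.35],
  ],
)

```text
time: 18.9
tool_pos: [0.5426, 0.0651, 0.0222]
tool_rot: [0.483, 0.517, 0.482, -0.517]
contact_force: [-0.5, -0.2, -0.6]
gripper_width: 0.453
```

```bash
python3 - <<'E'
from h import *
s=38e-3
rows(.5455-s*.0686,.117-s*.9976,.0205,-3.93)
E
```

```text
t 18.9 pos [0.5426 0.0651 0.0222] jaw -3.93 F [-0.5 -0.2 -0.6] w 0.453 q6 0.05 xdir [ 0. -0. -1.]
->  [  1.7  -0.6 -13.9] 0.0001
```

Call:
play_rows(
  plan=[
    [1, 0, -2, 0, 0.35],
    [1, 0, -4, 0, 0.35],
    [1, 0, -6, 0, 0.35],
    [1, 0, -8, 0, 0.35],
  ],
)

```text
time: 19.4
tool_pos: [0.543, 0.0722, 0.021]
tool_rot: [-0.482, -0.517, -0.482, 0.517]
contact_force: [-0.9, -0.2, -0.3]
gripper_width: 0.451
```

Call:
play_rows(
  plan=[
    [0.5, 0, -2, 0, 0.35],
    [0.5, 0, -4, 0, 0.35],
  ],
)

```text
time: 19.65
tool_pos: [0.5434, 0.0764, 0.0206]
tool_rot: [0.482, 0.517, 0.482, -0.517]
contact_force: [0.4, 0.3, -0.2]
gripper_width: 0.451
```

Call:
play_rows(
  plan=[
    [0.5, 0, -1.5, 0, 0.35],
    [0.5, 0, -3, 0, 0.35],
  ],
)

```text
time: 19.9
tool_pos: [0.5439, 0.0793, 0.0204]
tool_rot: [0.483, 0.517, 0.482, -0.517]
contact_force: [0.3, -1.0, 2.1]
gripper_width: 0.45
```

Call:
play_rows(
  plan=[
    [0, 0, -1.5, 0, 0.35],
    [0, 0, -3, 0, 0.35],
  ],
)

```text
time: 20.15
tool_pos: [0.5441, 0.0805, 0.0204]
tool_rot: [-0.484, -0.516, -0.481, 0.518]
contact_force: [-1.2, -11.9, 2.6]
gripper_width: 0.452
```

The wedge bites: about 12 N back at s ≈ 36.5 mm, so it is about 69 mm in and the taper is about 14 mm high there. I'll add a little more push.

Call:
play_rows(
  plan=[
    [0, 0, -1, 0, 0.35],
    [0, 0, -1.5, 0, 0.35],
    [0, 0, -1.5, 0, 0.35],
  ],
)

```text
time: 20.52
tool_pos: [0.5441, 0.0807, 0.0205]
tool_rot: [-0.484, -0.515, -0.481, 0.518]
contact_force: [-1.9, -13.5, 3.5]
gripper_width: 0.451
```

Call:
play_rows(
  plan=[
    [0, 0, 0, 0, 0.35],
    [0, 0, 0, 0, 0.35],
  ],
)

```text
time: 20.78
tool_pos: [0.5441, 0.0807, 0.0204]
tool_rot: [-0.484, -0.515, -0.481, 0.518]
contact_force: [-1.4, -13.4, 3.8]
gripper_width: 0.451
```

Call:
play_rows(
  plan=[
    [0, 0, -1.5, 0, 0.35],
    [0, 0, -3, 0, 0.35],
    [0, 0, -3, 0, 0.35],
    [0, 0, -3, 0, 0.35],
  ],
)

```text
time: 21.28
tool_pos: [0.5442, 0.0813, 0.0205]
tool_rot: [-0.486, -0.514, -0.48, 0.519]
contact_force: [-2.3, -21.8, 4.4]
gripper_width: 0.453
```

```bash
python3 - <<'E'
from h import *
f=grab('side','side13');g=grab('scene','scene13')
cv2.imwrite('pics/side13c.png',cv2.resize(f['img'][110:260,220:420,::-1],None,fx=4,fy=4,interpolation=cv2.INTER_CUBIC))
for n in('scene1','side1','scene13','side13'):
    T=rect(load(n),.042,.28,.64,.06,.2,2000).astype(int); m=((T[...,0]-T[...,2])>45)
    c=np.arange(150,460,10); e=np.array([np.max(np.nonzero(m[:,k])[0],initial=0) for k in c]);k=np.polyfit(.28+c/2000,.2-e/2000,1)
    print(n,'edge',np.degrees(np.arctan(k[0])).round(2),np.polyval(k,.45).round(4))
for n in('side9','side13'):
    w=cloud(load(n));p=w.reshape(-1,3)
    t=p[(p[:,0]>.35)&(p[:,0]<.46)&(p[:,1]>.135)&(p[:,1]<.17)&(p[:,2]>.03)&(p[:,2]<.055)];print(n,'plate',np.median(t[:,2]))
rows(.5441,.0807,.0204,-3.93)
E
```

```text
scene1 edge -4.1 0.1245
side1 edge -4.21 0.1227
scene13 edge -7.47 0.1863
side13 edge 8.18 0.1327
side9 plate 0.041323844319134634
side13 plate 0.04131321621009454
t 21.38 pos [0.5442 0.0813 0.0204] jaw -3.87 F [ -3.2 -22.3   5.1] w 0.448 q6 0.09 xdir [-0.001 -0.011 -1.   ]
->  [ 0.1 -0.1  0.6] 0.001
```

View pics/side13c.png

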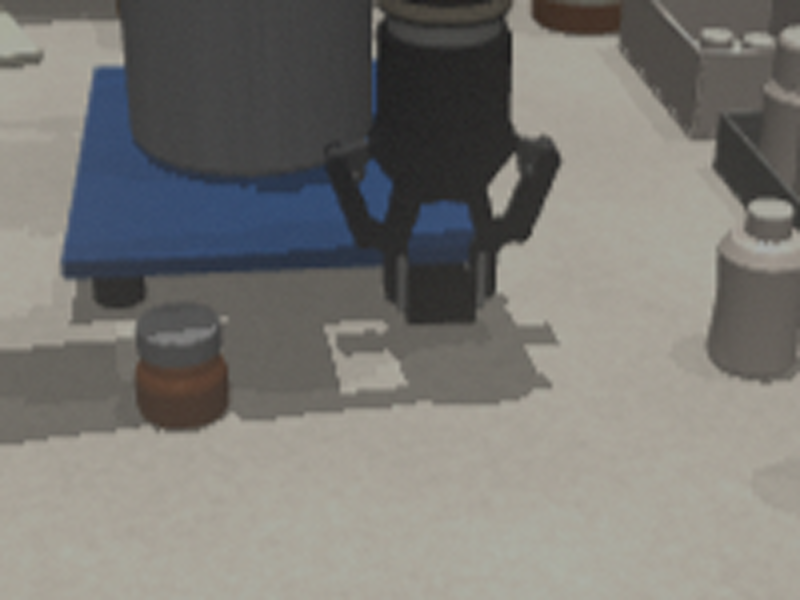

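The wedge is in square on the packers with 22 N of steady push, and the jar and bottles in view stand where they did. The post-push edge fits were spoiled because the gripper hides part of the plate, but the plate height is unchanged. Handing in.

```bash
python3 - <<'E'
from h import *
print(manip.job_done()); s=manip.state();print(s['time'],s['tool_pos'],s['contact_force'],s['gripper_width'])
E
```

```text
the job is handed in; nothing more can be done
None
the job is handed in; nothing more can be done
```

The job is handed in at about 21 s of the 70 s allowed, with the arm still gripping the wedge and pushing it in.

**Packers:** I put two packers (B, then C on top) about 70 mm under the open corner, square to the edge. The stack's top was at about 16 mm and the ends were flush. With the gap about 30 mm high, that left about 14 mm for the wedge.

**Wedge:** I slid it in tip first on top of the packers, gripped about 14 mm from its thick end. It bit at about 69 mm in, a little past the middle of its taper, where the force rose from 0 to about 12 N. I then pressed on for well under 1 mm more movement, and it was held with 22 N.

**Last checks:**
- The plate top stayed at 41.3 mm before and after the push, so there is no sign that it lifted or rocked.
- The jar and the nearest bottle looked undisturbed in the last side view. I did not re-measure the other items.
- The plate-edge measurement after the push failed because the gripper hid part of the edge. I therefore have no numeric check that the stand did not slide slightly, though nothing in the picture suggests it did.
- The state could not be read again after handing in.

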